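Sort the wire tubs by weight

ROBOT

A 6-joint arm with a two-finger parallel gripper is mounted at the origin on the work surface. World frame = base frame: x ahead of the robot, y to its left, z up, the work surface at z = 0. Lengths are in mm, angles in rad, forces in N, time in s.
With the tool pointing down it reaches from about 350 to 775 mm from the base axis. Payload 7.3 kg.
Tool frame: the origin (TCP) lies between the finger pads; the fingertips stand 22 mm ahead of it and the grasp point (between the pads) lies 3 mm ahead of it (nose_length is the distance from the TCP to the fingertips, in mm); z points along the fingers, y is the direction in which the jaws open and shut (so a half turn about z gives the same grasp; the last joint's range is limited). The gripper opens to 92 mm and grips with 3 to 60 N. Pads are 19 mm wide; open, the fingers measure 130 mm over their backs; the gripper's body (75 mm by 190 mm) begins 47 mm behind the grasp point.
Start: joints at [-1.484, 0.342, 1.524, -0, 1.275, -0.146], TCP at [121.141, -510.853, 212.641] pointing down, gripper open.
Joint ranges: [-2.53, 2.53], [-0.77, 2.02], [0.04, 2.7], [-1, 4.14], [0.28, 2.66], [-3.11, 3.11]. Speed limits (rad/s): [2.57, 2.57, 3.14, 3.14, 3.14, 3.14].

INTERFACE

Orientations are given as [roll, pitch, yaw] about the fixed x, y, z axes, in that order (R = Rz(yaw) Ry(pitch) Rx(roll)).
In Python, from plant import get_obs, capture, close_job, nose_length gives the robot as it stands.
- The arm moves only by the tool step_arm, never from a script. Its argument "increments" is text: rows parted by semicolons, each of 7 numbers parted by spaces: the turn, a rotation vector about the tool's x, y, z in rad, then the shift along the tool's x, y, z in mm, then the opening, from -1 (shut) to 1 (fully open). A call has 1 to 20 rows; each row is the pose to reach, as a shift and turn from the pose commanded when the call began, along the tool's axes at that moment; what a row does not reach only later rows make up. A row lasts 1/8 s, in which the tool goes at most 62.5 mm and 10.7 degrees, less where a joint would pass 70% of its speed; a pose out of reach is approached as far as the arm can. A call with a gripper value outside its range is refused whole. The fingers move at their own pace and stop on an object; the grip force is fixed at half the most. Time passes only in rows, so rows that repeat a pose let the fingers close. It gives the time, the measured TCP pose, the force and the opening at its end, in the units of the state.
- get_obs(): the state, without advancing time (a new reading comes with each control period).
- capture(name): name is "side" or "top"; returns a dict with "frame" (400x640x3 uint8, red, green, blue), "K" (3x3 intrinsics, pixels), "extrinsics" (4x4, takes a point from world to camera coordinates). Camera axes: x right, y down, z forward; pixel columns grow to the right and rows downward; lengths in mm; the calibration is good to about 2 mm. A picture is of the moment at which its call begins. There is no depth.
- close_job(): hands the job in, once; it reports no verdict.
The state is a dict: "time": time; "joint_positions": joint angles; "dq": joint speeds; "tau": joint torques, N m; "tool_pos": TCP position; "tcp_rot": TCP orientation; "contact_force": force on the tool from outside, world axes, zero at the start; "moment": the same for the moment, N m; "grip_width": finger opening in mm.
Only numpy, scipy, OpenCV 4.12 (cv2) and the standard library are available. Lean on these libraries where they do the work, as an engineer would, in place of code of your own. Each camera call takes 0.05 s, during which the arm holds its last target.

TASK

The three look-alike wire tubs hold a full reel, a part-used reel and a bare spool: lift them to feel which is which. Stand the one with the full reel in the work tray, stand the one with the bare spool in the refill crate, and leave the part-used one (or set it back) where it stood. Keep the tubs upright, set them down without dropping them, and don't disturb anything else on the table.

Things in the scene. Friction and masses are not known exactly. Their poses are not given: they have to be found in the camera images.
- tub_a: one of three look-alike lidded wire tubs, white plastic, flush grey lid (leave it on): 64 x 64 mm, 110 tall, straight sides. Origin: centre of the underside; x, y square to the sides. It hides, at random, a full reel (tub and reel weigh 7.4 to 8.7 N), a part-used reel (4.1 to 4.9 N) or a bare spool (1.2 to 1.4 N). The reel, 53 mm across and 78 tall, has 1.5 mm play.
- tub_b: one of three look-alike lidded wire tubs, white plastic, flush grey lid (leave it on): 64 x 64 mm, 110 tall, straight sides. Origin: centre of the underside; x, y square to the sides. It hides, at random, a full reel (tub and reel weigh 7.4 to 8.7 N), a part-used reel (4.1 to 4.9 N) or a bare spool (1.2 to 1.4 N). The reel, 53 mm across and 78 tall, has 1.5 mm play.
- tub_c: one of three look-alike lidded wire tubs, white plastic, flush grey lid (leave it on): 64 x 64 mm, 110 tall, straight sides. Origin: centre of the underside; x, y square to the sides. It hides, at random, a full reel (tub and reel weigh 7.4 to 8.7 N), a part-used reel (4.1 to 4.9 N) or a bare spool (1.2 to 1.4 N). The reel, 53 mm across and 78 tall, has 1.5 mm play.
- tray: shallow open aluminium work tray fixed on the table, 240 (x) by 220 (y) mm, rim 18 mm high and 4 mm thick; its inner floor is 4 mm above the table. Origin: centre of the underside. The pliers lie in its half towards +x; the other half is free. It may be on either side of the table
- tray_free (a point): point on the tray's inner floor, in the middle of its free area (30 mm from the centre towards -x)
- crate: low grey plastic slatted refill crate fixed on the table, 240 (x) by 220 (y) mm outside, walls 55 mm high and 4 mm thick (with a 12 mm wide top lip), inner floor 5 mm above the table. Origin: centre of the underside. A bare spool stands in its half towards +x; the rest is free. It may be on either side of the table
- crate_free (a point): point on the crate's inner floor, in the middle of its free area (30 mm from the centre towards -x)
- pliers: steel combination pliers with black handles, 170 mm long, 16 mm high, lying along y in the tray, about 75 mm from its centre towards +x. Origin: underside, by the joint. To be left alone
- old_spool: bare black plastic spool, 53 mm across the flanges, 78 mm tall, standing in the crate about 75 mm from its centre towards +x. Origin: centre of the underside. To be left alone
- tape_roll: roll of masking tape lying flat, 92 mm across, 48 mm high, among the tubs. Origin: centre of the underside. To be left alone
- glue_bottle: round white glue bottle with a grey cap, 56 mm across, 112 mm tall, standing among the tubs. Origin: centre of the underside. To be left alone
- paint_jar: round glass jar with a black lid, 72 mm across, 78 mm tall, standing among the tubs. Origin: centre of the underside. To be left alone

How it is judged (in metres and radians):
At the end, for the whole second after the job is handed in: Upright (0.12 rad) and at rest: the tub with the full reel on the tray's floor (pressing over 6.2 N), the one with the bare spool on the crate's floor (0.5 to 2.8 N), each centre within 100 mm (x) and 90 mm (y) of the tray's or crate's centre; the third within 50 mm of its start (angle between each of tub_a, tub_b, tub_c's own z axis and vertical below 0.12 rad and linear speed of each of tub_a, tub_b, tub_c below 0.03 m/s and ((x of tub_a in the frame of tray between -0.1 and 0.1 m and y of tub_a in the frame of tray between -0.09 and 0.09 m and z of tub_a in the frame of tray below 0.012 m and contact force between tub_a and tray above 6.2 N and x of tub_b in the frame of crate between -0.1 and 0.1 m and y of tub_b in the frame of crate between -0.09 and 0.09 m and z of tub_b in the frame of crate below 0.012 m and contact force between tub_b and crate between 0.5 and 2.8 N and distance of tub_c from where it was at the start of the episode below 0.05 m) or (x of tub_a in the frame of tray between -0.1 and 0.1 m and y of tub_a in the frame of tray between -0.09 and 0.09 m and z of tub_a in the frame of tray below 0.012 m and contact force between tub_a and tray above 6.2 N and x of tub_c in the frame of crate between -0.1 and 0.1 m and y of tub_c in the frame of crate between -0.09 and 0.09 m and z of tub_c in the frame of crate below 0.012 m and contact force between tub_c and crate between 0.5 and 2.8 N and distance of tub_b from where it was at the start of the episode below 0.05 m) or (x of tub_b in the frame of tray between -0.1 and 0.1 m and y of tub_b in the frame of tray between -0.09 and 0.09 m and z of tub_b in the frame of tray below 0.012 m and contact force between tub_b and tray above 6.2 N and x of tub_a in the frame of crate between -0.1 and 0.1 m and y of tub_a in the frame of crate between -0.09 and 0.09 m and z of tub_a in the frame of crate below 0.012 m and contact force between tub_a and crate between 0.5 and 2.8 N and distance of tub_c from where it was at the start of the episode below 0.05 m) or (x of tub_b in the frame of tray between -0.1 and 0.1 m and y of tub_b in the frame of tray between -0.09 and 0.09 m and z of tub_b in the frame of tray below 0.012 m and contact force between tub_b and tray above 6.2 N and x of tub_c in the frame of crate between -0.1 and 0.1 m and y of tub_c in the frame of crate between -0.09 and 0.09 m and z of tub_c in the frame of crate below 0.012 m and contact force between tub_c and crate between 0.5 and 2.8 N and distance of tub_a from where it was at the start of the episode below 0.05 m) or (x of tub_c in the frame of tray between -0.1 and 0.1 m and y of tub_c in the frame of tray between -0.09 and 0.09 m and z of tub_c in the frame of tray below 0.012 m and contact force between tub_c and tray above 6.2 N and x of tub_a in the frame of crate between -0.1 and 0.1 m and y of tub_a in the frame of crate between -0.09 and 0.09 m and z of tub_a in the frame of crate below 0.012 m and contact force between tub_a and crate between 0.5 and 2.8 N and distance of tub_b from where it was at the start of the episode below 0.05 m) or (x of tub_c in the frame of tray between -0.1 and 0.1 m and y of tub_c in the frame of tray between -0.09 and 0.09 m and z of tub_c in the frame of tray below 0.012 m and contact force between tub_c and tray above 6.2 N and x of tub_b in the frame of crate between -0.1 and 0.1 m and y of tub_b in the frame of crate between -0.09 and 0.09 m and z of tub_b in the frame of crate below 0.012 m and contact force between tub_b and crate between 0.5 and 2.8 N and distance of tub_a from where it was at the start of the episode below 0.05 m))); the robot touches nothing.
It fails at once if a tub is tipped over (more than 0.6 rad) (angle between any of tub_a, tub_b, tub_c's own z axis and vertical above 0.6 rad).
It fails at once if a tub is dropped or knocked (not held by the fingers and moving faster than 0.7 m/s) ((linear speed of tub_a above 0.7 m/s and contact force between tub_a and the fingers below 0.05 N) or (linear speed of tub_b above 0.7 m/s and contact force between tub_b and the fingers below 0.05 N) or (linear speed of tub_c above 0.7 m/s and contact force between tub_c and the fingers below 0.05 N)).
It fails at once if the tape roll, glue bottle, paint jar, pliers or spool in the crate is moved more than 40 mm (distance of any of tape_roll, glue_bottle, paint_jar, pliers, old_spool from where it was at the start of the episode above 0.04 m).
It also fails if it takes over 70 s, if anything falls off the work surface, if the arm or the gripper's body presses on something with over 40 N, if the wrist force passes 120 N, or if a joint passes its speed limit or range.

## Working session

There is one attempt and no reset: what is moved stays moved. The work goes in short steps, Python scripts to look and compute and a tool call to move; the robot and the scene stay as the last step left them, time stands still between calls to the robot, and variables do not carry over. Pictures are saved under pics/ and viewed, and the job is handed in when it is done.

Besides the shell and the picture viewer there is one more tool, called after "Emit:" as name(argument=value, ...), one argument or row to a line, values as JSON. step_arm: Moves the arm, as the interface text tells. Its arguments: {"type":"object","properties":{"increments":{"type":"string"}},"required":["increments"]}

```bash
mkdir -p pics; cat > h.py <<'E'
import numpy as np,cv2
from plant import get_obs,capture
def snap(n,f):
    c=capture(n); cv2.imwrite('pics/'+f,c['frame'][:,:,::-1]); return c
def ray(c,u,v,z):
    K=np.array(c['K']);T=np.array(c['extrinsics']);R=T[:3,:3];t=T[:3,3]
    o=-R.T@t; d=R.T@np.linalg.solve(K,[u,v,1.]); return o+d*(z-o[2])/d[2]
def proj(c,p):
    T=np.array(c['extrinsics']);q=np.array(c['K'])@(T[:3,:3]@np.array(p)+T[:3,3]);return q[:2]/q[2]
E
python3 - <<'E'
from h import *
import pickle
a=snap('top','t0.png');b=snap('side','s0.png')
pickle.dump((a,b),open('c0.pkl','wb'))
o=get_obs();print(o)
for c in(a,b):
    T=np.array(c['extrinsics']);print(-T[:3,:3].T@T[:3,3],T[:3,:3],c['K'])
E
```

```text
{'time': 0.1, 'joint_positions': array([-1.48400419e+00,  3.42647725e-01,  1.52491419e+00, -8.85211039e-06,
        1.27538396e+00, -1.46017577e-01]), 'dq': array([ 0.00151739, -0.00147076, -0.0018665 ,  0.00063592,  0.00093571,
        0.0002272 ]), 'tau': array([ 1.88520789e-03, -4.32004058e+01, -2.44695586e+01,  7.19144032e-02,
        5.25742513e-02, -5.39145628e-05]), 'tool_pos': array([ 121.10109914, -510.45731297,  212.01977692]), 'tcp_rot': array([-3.14025260e+00, -1.88517190e-04,  2.32812169e-01]), 'contact_force': array([-0.46064183, -0.99265327, -0.65176693]), 'moment': array([ 0.03957055, -0.01544678, -0.04137897]), 'grip_width': 91.72160942585636}
[ 305.95142288   16.91422401 1313.23390271] [[ 1.59385536e-02 -9.99870113e-01  2.39154842e-03]
 [-9.81590128e-01 -1.61023768e-02 -1.90319559e-01]
 [ 1.90333349e-01  6.85898165e-04 -9.81719281e-01]] [[411.05638051   0.         311.08679806]
 [  0.         411.05638051 204.33432453]
 [  0.           0.           1.        ]]
[ 225.07537284 1177.58017072  878.82448076] [[-0.96192811 -0.27264375 -0.01896543]
 [-0.14002951  0.55125921 -0.82249925]
 [ 0.23470415 -0.78852943 -0.56844991]] [[499.23347134   0.         319.75557828]
 [  0.         499.23347134 195.35407248]
 [  0.           0.           1.        ]]
```

View pics/t0.png

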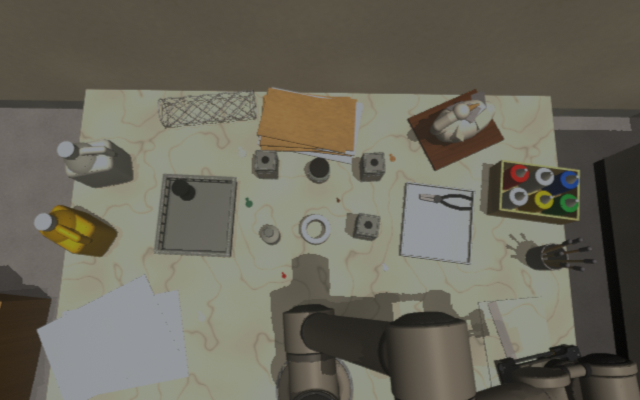

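View pics/s0.png

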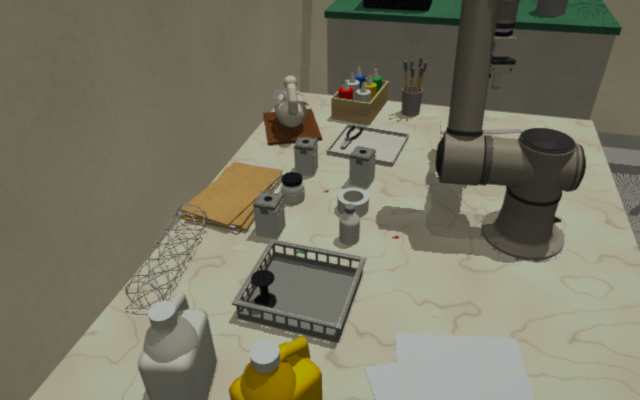

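The top view shows three tubs at about (265,163), (373,166) and (367,226). The crate is at (196,215), the tray at (437,223), the jar at (318,170), the bottle at (269,233) and the tape at (315,230). I'll zoom in to measure the lids.

```bash
python3 - <<'E'
from h import *
import pickle
a,b=pickle.load(open('c0.pkl','rb'))
im=a['frame'][140:250,240:400,::-1]
cv2.imwrite('pics/z0.png',cv2.resize(im,None,fx=5,fy=5,interpolation=cv2.INTER_CUBIC))
im=a['frame'][165:275,145:245,::-1]
im2=a['frame'][165:275,390:490,::-1]
cv2.imwrite('pics/z1.png',cv2.resize(np.hstack([im,im2]),None,fx=4,fy=4,interpolation=cv2.INTER_CUBIC))
E
```

```text
(no output)
```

View pics/z0.png

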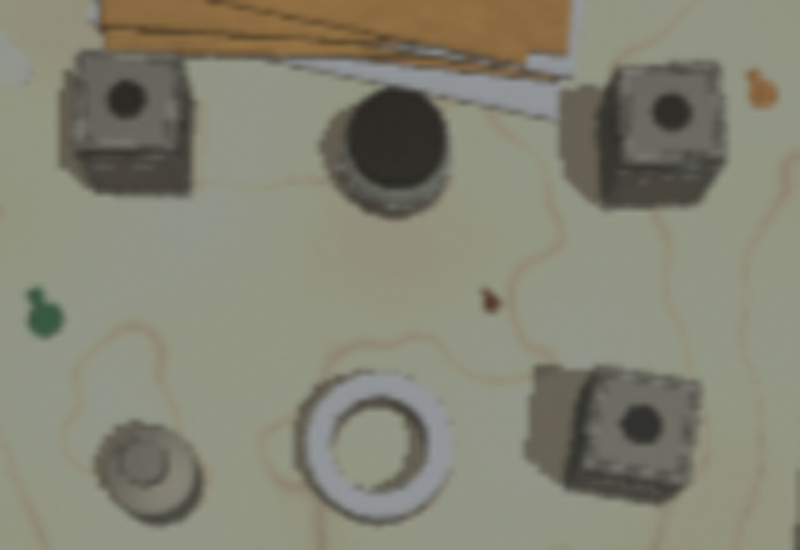

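View pics/z1.png

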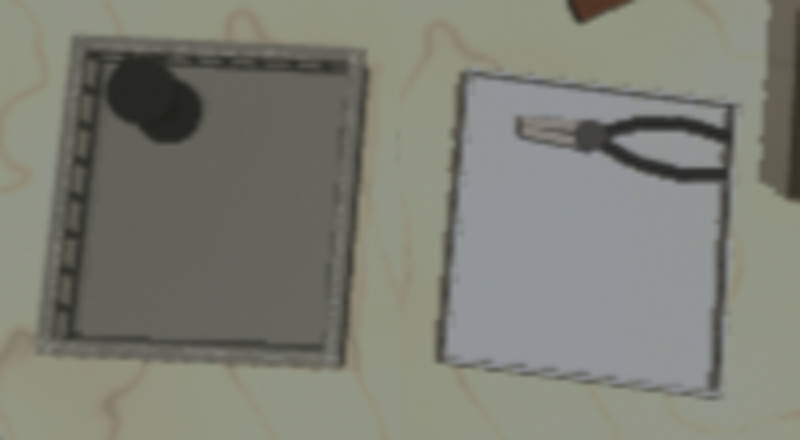

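```bash
python3 - <<'E'
from h import *
import pickle
a,b=pickle.load(open('c0.pkl','rb'))
def quad(n,P,s,off,z):
    Q=np.array([ray(a,x/s+off[0],y/s+off[1],z)[:2] for x,y in P])
    e=np.roll(Q,-1,0)-Q
    ang=np.degrees(np.arctan2(e[:,1],e[:,0]))
    print(n,Q.mean(0).round(1),'edges',np.linalg.norm(e,axis=1).round(1),'ang',((ang+45)%90-45).round(1))
O=(239.9,139.9)
quad('T1',[(78,52),(183,55),(187,152),(77,150)],5,O,110)
quad('T2',[(615,65),(720,62),(723,160),(608,158)],5,O,110)
quad('T3',[(597,366),(700,378),(690,480),(583,468)],5,O,110)
for d in [(126,98),(671,110),(641,424)]: print(ray(a,d[0]/5+O[0],d[1]/5+O[1],110)[:2].round(1))
quad('crate',[(75,37),(365,49),(343,367),(38,352)],4,(145,165),55)
quad('tray',[(465,70),(738,104),(720,397),(438,360)],4,(290,165),18)
for n,d,z in[('jar',(397,138),78),('bottlecap',(143,462),112),('tape',(378,447),48)]: print(n,ray(a,d[0]/5+O[0],d[1]/5+O[1],z)[:2].round(1))
# side check crops
im=b['frame'][120:260,230:390,::-1]
cv2.imwrite('pics/z2.png',cv2.resize(im,None,fx=4,fy=4,interpolation=cv2.INTER_CUBIC))
for d in [(126,98),(671,110),(641,424)]:
    p=ray(a,d[0]/5+O[0],d[1]/5+O[1],110); print(p.round(), (proj(b,p)-[230,120])*4)
E
```

```text
T1 [673.5 156.7] edges [64.3 61.5 66.7 62.1] ang [-0.8  4.1 -0.1  1.8]
T2 [ 673.2 -169.2] edges [64.3 62.  69.7 59.1] ang [ 2.7  0.7 -0.1 -4.6]
T3 [ 481.5 -152.5] edges [61.4 61.3 63.2 61.6] ang [-5.8 -6.4 -5.5 -8. ]
[676. 160.]
[ 673.9 -171.9]
[ 480.7 -151.6]
crate [511.7 373. ] edges [229.5 249.6 232.8 248.1] ang [-1.5 -0.9 -1.9 -1.7]
tray [ 504.6 -385.8] edges [221.3 236.8 221.1 236.2] ang [-6.4 -6.8 -6.5 -6.8]
jar [662.7  -5.9]
bottlecap [453.1 141.5]
tape [472.7   2.9]
[676. 160. 110.] [148.63892754 313.68122766]
[ 674. -172.  110.] [297.8070299   84.60939417]
[ 481. -152.  110.] [528.42172076 125.41869817]
```

View pics/z2.png

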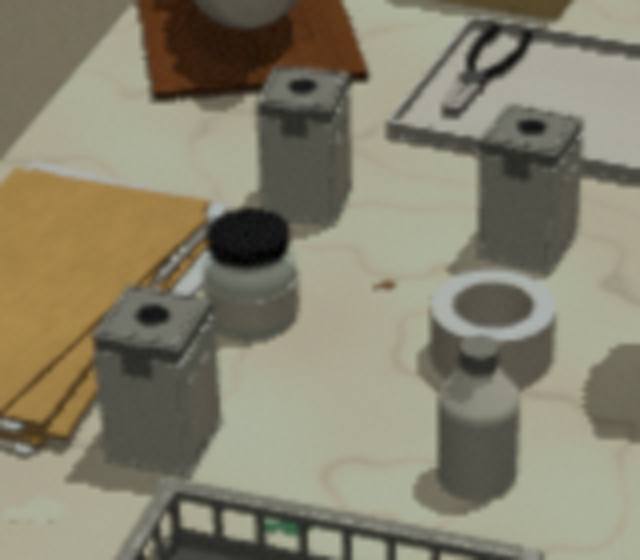

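```bash
cat >> h.py <<'E'
from scipy.spatial.transform import Rotation as Ro
def go(x,y,z,yaw,o=None):
    o=o or get_obs(); R=Ro.from_euler('xyz',o['tcp_rot'])
    G=Ro.from_euler('xyz',[np.pi,0,yaw])
    print('target',x,y,z,'rot',(R.inv()*G).as_rotvec().round(3),'shift',R.inv().apply(np.array([x,y,z])-o['tool_pos']).round(1))
E
python3 - <<'E'
from h import *
go(481,-152,212,-.11); go(481,-152,83,-.11)
E
```

```text
target 481 -152 212 rot [-0.001  0.     0.343] shift [ 432.9 -265.8    0.5]
target 481 -152 83 rot [-0.001  0.     0.343] shift [ 432.9 -265.6  129.5]
```

Emit:
step_arm(
  increments="0 0 0.02 22 -13 0 1;0 0 0.05 55 -34 0 1;0 0 0.08 95 -58 0 1;0 0 0.11 140 -86 0 1;0 0 0.15 185 -114 0 1;0 0 0.19 230 -141 0 1;0 0 0.23 275 -169 0 1;0 0 0.27 320 -196 0 1;0 0 0.3 360 -221 0 1;0 0 0.32 395 -242 0 1;0 0 0.343 420 -258 0 1;0 0 0.343 433 -266 0 1;0 0 0.343 433 -266 0 1;0 0 0.343 433 -266 0 1",
)

```text
time: 1.85
tool_pos: [480.5, -152.8, 212.5]
tcp_rot: [3.141, 0.001, -0.111]
contact_force: [1.1, -0.4, -1.3]
grip_width: 91.9
```

```bash
python3 - <<'E'
from h import *
o=get_obs();print(o['time'],o['tool_pos'],o['tcp_rot'],o['contact_force'])
c=snap('side','s1.png')
go(481,-152,83,-.11)
E
```

```text
1.85 [ 480.45627155 -152.84450468  212.50483782] [ 3.14126412e+00  5.71001533e-04 -1.10648054e-01] [ 1.11014378 -0.38818788 -1.33292228]
target 481 -152 83 rot [ 0.     0.    -0.001] shift [  0.5  -1.  129.6]
```

View pics/s1.png

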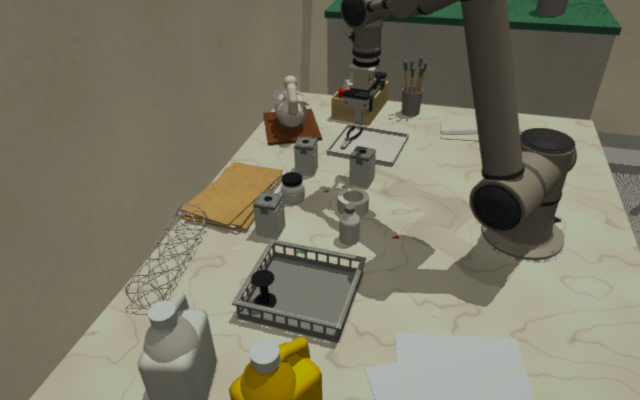

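The gripper, seen at about (362,95), hovers over the near-right tub at (362,165). I'll descend, grip and lift slightly.

Emit:
step_arm(
  increments="0 0 0 0 -1 15 1;0 0 0 0 -1 40 1;0 0 0 0 -1 68 1;0 0 0 0 -1 93 1;0 0 0 0 -1 113 1;0 0 0 0 -1 125 1;0 0 0 0 -1 130 1;0 0 0 0 -1 130 1;0 0 0 0 -1 130 -1;0 0 0 0 -1 130 -1;0 0 0 0 -1 130 -1;0 0 0 0 -1 130 -1;0 0 0 0 -1 130 -1;0 0 0 0 -1 130 -1",
)

```text
time: 3.65
tool_pos: [481.4, -151.4, 82.9]
tcp_rot: [3.141, -0.001, -0.11]
contact_force: [-0.2, -2.1, 4.3]
grip_width: 63.7
```

Emit:
step_arm(
  increments="0 0 0 0 0 -3 -1;0 0 0 0 0 -8 -1;0 0 0 0 0 -15 -1;0 0 0 0 0 -22 -1;0 0 0 0 0 -30 -1;0 0 0 0 0 -36 -1;0 0 0 0 0 -40 -1;0 0 0 0 0 -40 -1;0 0 0 0 0 -40 -1;0 0 0 0 0 -40 -1;0 0 0 0 0 -40 -1;0 0 0 0 0 -40 -1",
)

```text
time: 5.15
tool_pos: [481.2, -151.1, 122.5]
tcp_rot: [-3.142, 0.0, -0.11]
contact_force: [-0.6, -0.0, -5.6]
grip_width: 63.9
```

```bash
python3 - <<'E'
from h import *
F=[]
for i in range(8):
    c=capture('side');o=get_obs();F.append(o['contact_force'][2])
print(np.round(F,2),np.mean(F),o['tau'].round(2))
im=c['frame'][60:260,220:420,::-1]
cv2.imwrite('pics/s2.png',cv2.resize(im,None,fx=3,fy=3))
E
```

```text
[-4.33 -5.32 -4.51 -5.25 -4.7  -4.31 -4.52 -4.77] -4.713776685931894 [  0.   -45.19 -22.65   0.05  -0.06   0.  ]
```

View pics/s2.png

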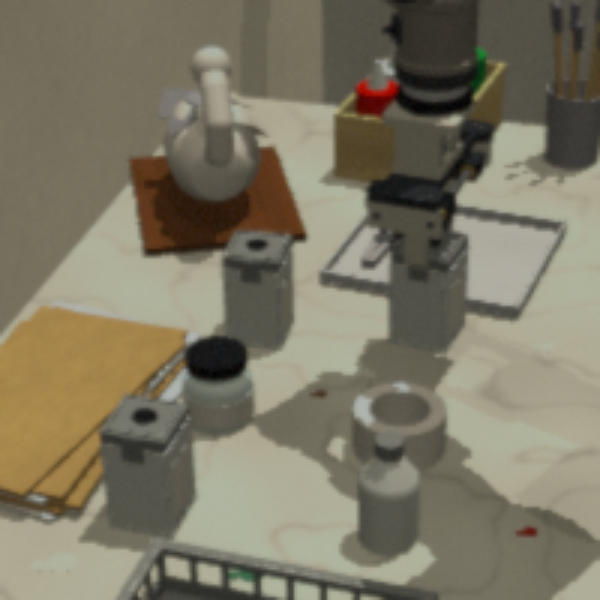

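The side view shows the tub held clear of the table and upright, at about (430,295) in the crop. It weighs about 4.7 N (range 4.1 to 4.9), so it holds the part-used reel. I'll set it back where it stood.

Emit:
step_arm(
  increments="0 0 0 0 0 5 -1;0 0 0 0 0 14 -1;0 0 0 0 0 23 -1;0 0 0 0 0 30 -1;0 0 0 0 0 35 -1;0 0 0 0 0 38 -1;0 0 0 0 0 39.5 -1;0 0 0 0 0 40 -1;0 0 0 0 0 40 -1;0 0 0 0 0 40 0.5;0 0 0 0 0 40 1;0 0 0 0 0 40 1;0 0 0 0 0 40 1;0 0 0 0 0 30 1;0 0 0 0 0 0 1;0 0 0 0 0 -40 1;0 0 0 0 0 -80 1;0 0 0 0 0 -90 1;0 0 0 0 0 -90 1",
)

```text
time: 7.92
tool_pos: [481.2, -151.2, 213.0]
tcp_rot: [3.141, -0.001, -0.11]
contact_force: [-0.4, 0.0, -0.6]
grip_width: 91.7
```

```bash
python3 - <<'E'
from h import *
o=get_obs();print(o['tool_pos'],o['contact_force'])
go(674,-171,212,0); go(674,-171,83,0)
E
```

```text
[ 481.22253178 -151.16000319  212.97094127] [-0.35548371  0.01460034 -0.59006003]
target 674 -171 212 rot [ 0.    -0.001 -0.11 ] shift [193.8  -1.5   1.2]
target 674 -171 83 rot [ 0.    -0.001 -0.11 ] shift [193.7  -1.5 130.2]
```

Emit:
step_arm(
  increments="0 0 -0.02 20 0 0 1;0 0 -0.05 55 0 0 1;0 0 -0.07 95 0 0 1;0 0 -0.09 135 -1 0 1;0 0 -0.11 170 -1 0 1;0 0 -0.11 190 -1 5 1;0 0 -0.11 194 -1.5 25 1;0 0 -0.11 194 -1.5 55 1;0 0 -0.11 194 -1.5 85 1;0 0 -0.11 194 -1.5 110 1;0 0 -0.11 194 -1.5 125 1;0 0 -0.11 194 -1.5 130 1;0 0 -0.11 194 -1.5 130 1;0 0 -0.11 194 -1.5 130 -1;0 0 -0.11 194 -1.5 130 -1;0 0 -0.11 194 -1.5 130 -1;0 0 -0.11 194 -1.5 130 -1;0 0 -0.11 194 -1.5 130 -1;0 0 -0.11 194 -1.5 130 -1",
)

```text
time: 10.3
tool_pos: [674.4, -171.5, 83.1]
tcp_rot: [3.141, -0.001, -0.0]
contact_force: [-0.2, -2.4, 3.8]
grip_width: 64.1
```

Emit:
step_arm(
  increments="0 0 0 0 0 -3 -1;0 0 0 0 0 -8 -1;0 0 0 0 0 -15 -1;0 0 0 0 0 -22 -1;0 0 0 0 0 -30 -1;0 0 0 0 0 -36 -1;0 0 0 0 0 -40 -1;0 0 0 0 0 -40 -1;0 0 0 0 0 -40 -1;0 0 0 0 0 -40 -1;0 0 0 0 0 -40 -1;0 0 0 0 0 -40 -1",
)

```text
time: 11.8
tool_pos: [674.2, -171.0, 122.5]
tcp_rot: [3.142, 0.0, -0.0]
contact_force: [-0.0, 0.1, -7.5]
grip_width: 64.2
```

```bash
python3 - <<'E'
from h import *
F=[]
for i in range(6):
    c=capture('side');o=get_obs();F.append(o['contact_force'][2])
print(np.round(F,2),np.mean(F),o['tool_pos'],o['grip_width'])
im=c['frame'][60:260,220:420,::-1]
cv2.imwrite('pics/s3.png',cv2.resize(im,None,fx=3,fy=3))
E
```

```text
[-8.23 -6.75 -7.71 -8.23 -7.62 -7.91] -7.742025833260253 [ 674.20253435 -170.98613991  122.64007747] 64.39774489427214
```

View pics/s3.png

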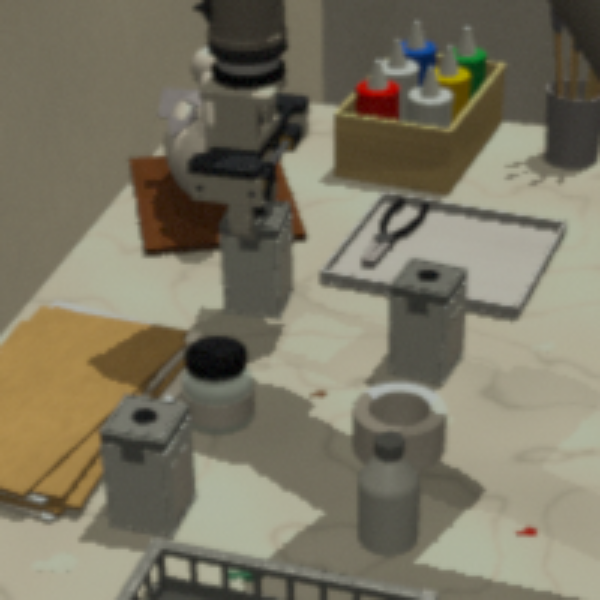

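7.7 N, so this is the full reel. The picture shows it held upright at (255,260) in the crop. I'll carry it to the free half of the tray.

```bash
python3 - <<'E'
from h import *
go(475,-383,160,-.115); go(475,-383,100,-.115);go(475,-383,87,-.115)
E
```

```text
target 475 -383 160 rot [ 0.    -0.     0.115] shift [-199.2  212.1  -37.3]
target 475 -383 100 rot [ 0.    -0.     0.115] shift [-199.2  212.    22.7]
target 475 -383 87 rot [ 0.    -0.     0.115] shift [-199.2  212.    35.7]
```

Emit:
step_arm(
  increments="0 0 0 0 0 -8 -1;0 0 0 0 0 -22 -1;0 0 0 -5 5 -32 -1;0 0 0.01 -16 17 -37 -1;0 0 0.02 -32 34 -37 -1;0 0 0.03 -50 53 -37 -1;0 0 0.045 -69 73 -37 -1;0 0 0.06 -89 94 -37 -1;0 0 0.075 -109 116 -37 -1;0 0 0.09 -130 138 -37 -1;0 0 0.1 -150 160 -37 -1;0 0 0.11 -168 180 -37 -1;0 0 0.115 -183 196 -37 -1;0 0 0.115 -193 206 -37 -1;0 0 0.115 -198 211 -37 -1;0 0 0.115 -199 212 -37 -1;0 0 0.115 -199 212 -37 -1;0 0 0.115 -199 212 -37 -1",
)

```text
time: 14.35
tool_pos: [475.6, -382.4, 159.5]
tcp_rot: [-3.141, -0.0, -0.114]
contact_force: [-1.0, -0.6, -8.0]
grip_width: 64.3
```

```bash
python3 - <<'E'
from h import *
o=get_obs();print(o['tool_pos'],o['tcp_rot'],o['contact_force'],o['grip_width'])
a=snap('top','t4.png')
go(475,-383,87,-.115)
im=a['frame'][140:280,340:500,::-1]
cv2.imwrite('pics/z4.png',cv2.resize(im,None,fx=4,fy=4))
E
```

```text
[ 475.62812129 -382.38752359  159.54590559] [-3.14142117e+00 -6.15014349e-05 -1.14305865e-01] [-1.04429294 -0.6247885  -7.98982915] 64.2599382983781
target 475 -383 87 rot [-0.     0.     0.001] shift [-0.5  0.6 72.5]
```

View pics/z4.png

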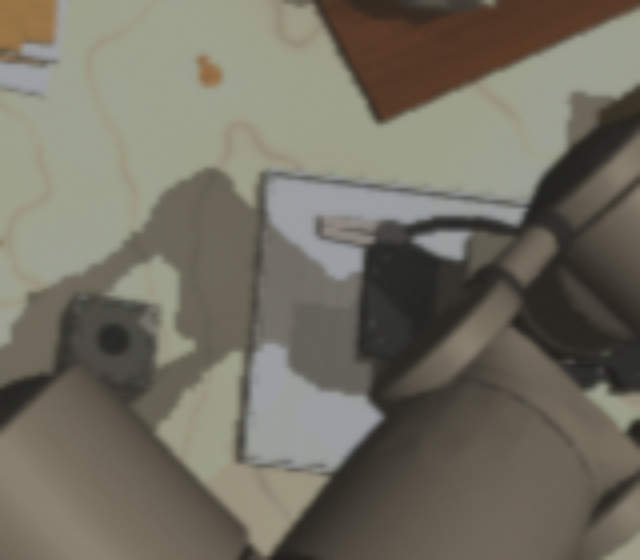

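The gripper is over the tray and the pliers at (360,230) look untouched. I'll lower and release.

Emit:
step_arm(
  increments="0 0 0 0 0 6 -1;0 0 0 0 0 18 -1;0 0 0 0 0 32 -1;0 0 0 0 0 46 -1;0 0 0 0 0 57 -1;0 0 0 0 0 64 -1;0 0 0 0 0 68 -1;0 0 0 0 0 70 -1;0 0 0 0 0 71.5 -1;0 0 0 0 0 72.5 -1;0 0 0 0 0 72.5 -1;0 0 0 0 0 72.5 -1",
)

```text
time: 15.9
tool_pos: [475.2, -383.0, 87.3]
tcp_rot: [3.141, -0.0, -0.115]
contact_force: [-0.1, -0.7, -8.0]
grip_width: 64.3
```

Emit:
step_arm(
  increments="0 0 0 0 0 0.5 -1;0 0 0 0 0 1 -1;0 0 0 0 0 1.5 -1;0 0 0 0 0 1.5 -1",
)

```text
time: 16.4
tool_pos: [475.6, -383.4, 87.1]
tcp_rot: [3.14, -0.002, -0.115]
contact_force: [-1.6, 0.9, 5.2]
grip_width: 64.2
```

Contact now shows (+5 N), so I'll release and rise.

Emit:
step_arm(
  increments="0 0 0 0 0 0 -1;0 0 0 0 0 0 0.5;0 0 0 0 0 0 1;0 0 0 0 0 0 1;0 0 0 0 0 0 1;0 0 0 0 0 -15 1;0 0 0 0 0 -45 1;0 0 0 0 0 -85 1;0 0 0 0 0 -120 1;0 0 0 0 0 -130 1;0 0 0 0 0 -130 1",
)

```text
time: 17.77
tool_pos: [475.2, -383.0, 216.0]
tcp_rot: [3.141, -0.001, -0.115]
contact_force: [-0.1, -0.8, -0.5]
grip_width: 91.7
```

```bash
python3 - <<'E'
from h import *
o=get_obs();print(o['tool_pos'],o['contact_force'])
go(675,159,215,0.02);go(675,159,83,0.02)
c=snap('side','s5.png')
im=c['frame'][60:260,220:420,::-1]
cv2.imwrite('pics/s5.png',cv2.resize(im,None,fx=3,fy=3))
E
```

```text
[ 475.17786447 -382.96655384  216.02032155] [-0.05163227 -0.78337668 -0.5290696 ]
target 675 159 215 rot [ 0.001 -0.001 -0.135] shift [ 136.2 -561.3    0.7]
target 675 159 83 rot [ 0.001 -0.001 -0.135] shift [ 136.1 -561.4  132.7]
```

View pics/s5.png

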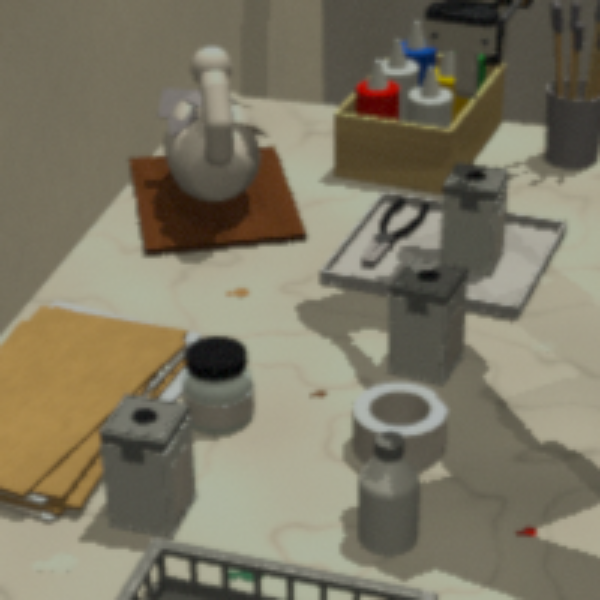

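The full tub stands upright in the tray at (475,220) in the crop, with the pliers untouched. Next is the third tub.

Emit:
step_arm(
  increments="0 0 0 5 -20 0 1;0 0 -0.01 13 -55 0 1;0 0 -0.02 23 -95 0 1;0 0 -0.03 34 -140 0 1;0 0 -0.04 46 -188 0 1;0 0 -0.05 57 -236 0 1;0 0 -0.07 69 -284 0 1;0 0 -0.08 80 -332 0 1;0 0 -0.09 92 -380 0 1;0 0 -0.1 103 -428 0 1;0 0 -0.11 114 -472 0 1;0 0 -0.12 124 -512 0 1;0 0 -0.13 132 -542 0 1;0 0 -0.135 136 -558 0 1;0 0 -0.135 136 -561 0 1;0 0 -0.135 136 -561 0 1;0 0 -0.135 136 -561 0 1",
)

```text
time: 19.95
tool_pos: [674.6, 157.5, 215.8]
tcp_rot: [3.141, -0.0, 0.018]
contact_force: [0.2, -0.1, -1.0]
grip_width: 92.0
```

```bash
python3 - <<'E'
from h import *
go(675,159,83,0.02)
E
```

```text
target 675 159 83 rot [ 0.    -0.    -0.002] shift [  0.4  -1.5 132.8]
```

Emit:
step_arm(
  increments="0 0 0 0 -1 15 1;0 0 0 0 -1 42 1;0 0 0 0 -1 72 1;0 0 0 0 -1 98 1;0 0 0 0 -1 118 1;0 0 0 0 -1 129 1;0 0 0 0 -1 132.5 1;0 0 0 0 -1 132.5 1;0 0 0 0 -1 132.5 -1;0 0 0 0 -1 132.5 -1;0 0 0 0 -1 132.5 -1;0 0 0 0 -1 132.5 -1;0 0 0 0 -1 132.5 -1;0 0 0 0 -1 132.5 -1",
)

```text
time: 21.7
tool_pos: [674.8, 159.7, 83.4]
tcp_rot: [3.142, -0.0, 0.02]
contact_force: [-0.5, -0.4, 3.4]
grip_width: 63.7
```

Emit:
step_arm(
  increments="0 0 0 0 0 -3 -1;0 0 0 0 0 -8 -1;0 0 0 0 0 -15 -1;0 0 0 0 0 -25 -1;0 0 0 0 0 -40 -1;0 0 0 0 0 -58 -1;0 0 0 0 0 -76 -1;0 0 0 0 0 -90 -1;0 0 0 0 0 -97 -1;0 0 0 0 0 -100 -1;0 0 0 0 0 -100 -1;0 0 0 0 0 -100 -1;0 0 0 0 0 -100 -1",
)

```text
time: 23.32
tool_pos: [674.5, 159.7, 182.5]
tcp_rot: [3.141, 0.001, 0.02]
contact_force: [0.3, 0.5, -1.7]
grip_width: 63.7
```

```bash
python3 - <<'E'
from h import *
F=[]
for i in range(6):
    c=capture('side');o=get_obs();F.append(o['contact_force'][2])
print(np.round(F,2),np.mean(F),o['tool_pos'],o['grip_width'])
go(482,374,183,-.03)
go(482,374,88,-.03)
im=c['frame'][60:320,220:420,::-1]
cv2.imwrite('pics/s6.png',cv2.resize(im,None,fx=2.3,fy=2.3))
E
```

```text
[-0.77 -0.79 -1.55 -1.52 -1.27 -1.64] -1.2555981885739753 [674.69283227 159.72151067 183.04793408] 63.56966179944361
target 482 374 183 rot [0.   0.   0.05] shift [-188.4 -218.1    0. ]
target 482 374 88 rot [0.   0.   0.05] shift [-188.4 -218.1   95. ]
```

View pics/s6.png

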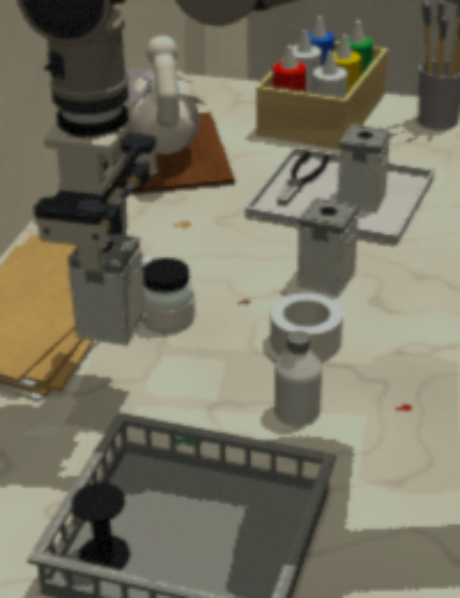

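1.26 N, so this is the bare spool. It is held upright and clear of the walls, so I'll carry it to the crate.

Emit:
step_arm(
  increments="0 0 0 -7 -8 0 -1;0 0 0.01 -20 -23 0 -1;0 0 0.015 -37 -43 0 -1;0 0 0.02 -56 -65 0 -1;0 0 0.025 -76 -88 0 -1;0 0 0.03 -96 -111 0 -1;0 0 0.035 -116 -134 0 -1;0 0 0.04 -136 -157 0 -1;0 0 0.045 -155 -179 0 -1;0 0 0.05 -171 -198 0 -1;0 0 0.05 -182 -211 0 -1;0 0 0.05 -187 -217 0 -1;0 0 0.05 -188 -218 0 -1;0 0 0.05 -188 -218 0 -1;0 0 0.05 -188 -218 0 -1",
)

```text
time: 25.5
tool_pos: [482.9, 373.4, 183.0]
tcp_rot: [3.141, -0.0, -0.031]
contact_force: [-0.2, -0.1, -1.3]
grip_width: 63.5
```

```bash
python3 - <<'E'
from h import *
a=snap('side','s7.png')
go(482,374,88.4,-.03)
im=a['frame'][180:360,200:400,::-1]
cv2.imwrite('pics/s7.png',cv2.resize(im,None,fx=3,fy=3))
E
```

```text
target 482 374 88.4 rot [ 0.    -0.    -0.001] shift [-0.9 -0.6 94.6]
```

View pics/s7.png

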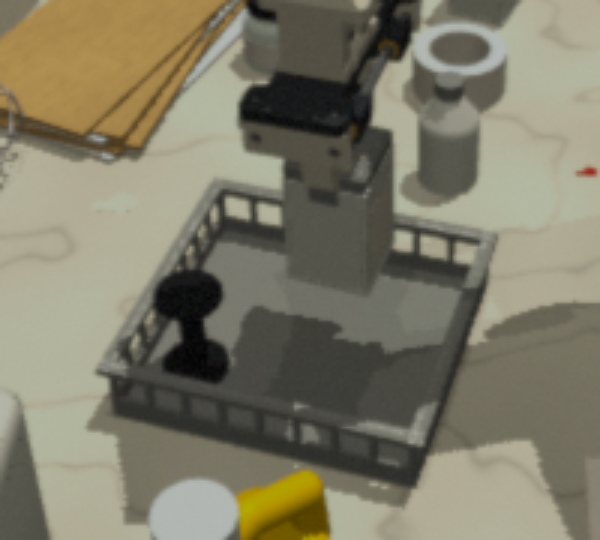

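The tub hangs upright over the crate's middle, well clear of the spool at (190,325). I'll lower it.

Emit:
step_arm(
  increments="0 0 0 -1 0 6 -1;0 0 0 -1 0 18 -1;0 0 0 -1 0 34 -1;0 0 0 -1 0 50 -1;0 0 0 -1 0 65 -1;0 0 0 -1 0 77 -1;0 0 0 -1 0 85 -1;0 0 0 -1 0 90 -1;0 0 0 -1 0 92.5 -1;0 0 0 -1 0 94 -1;0 0 0 -1 0 94.5 -1;0 0 0 -1 0 94.5 -1",
)

```text
time: 27.05
tool_pos: [481.5, 374.0, 88.8]
tcp_rot: [-3.141, -0.0, -0.03]
contact_force: [-0.4, -0.1, -1.1]
grip_width: 63.7
```

Emit:
step_arm(
  increments="0 0 0 0 0 0.5 -1;0 0 0 0 0 1 -1;0 0 0 0 0 1 -1",
)

```text
time: 27.42
tool_pos: [481.6, 374.1, 88.4]
tcp_rot: [-3.141, -0.001, -0.03]
contact_force: [-2.1, -0.5, 5.1]
grip_width: 64.0
```

The tub touches the crate floor (+5 N). I'll release and retreat.

Emit:
step_arm(
  increments="0 0 0 0 0 0 -1;0 0 0 0 0 0 0.5;0 0 0 0 0 0 1;0 0 0 0 0 0 1;0 0 0 0 0 0 1;0 0 0 0 0 -15 1;0 0 0 0 0 -45 1;0 0 0 0 0 -85 1;0 0 0 0 0 -120 1;0 0 0 0 0 -150 1;0 0 0 0 0 -160 1;0 0 0 0 0 -160 1",
)

```text
time: 28.92
tool_pos: [481.5, 374.0, 248.0]
tcp_rot: [-3.141, -0.001, -0.03]
contact_force: [-0.7, 0.3, -0.7]
grip_width: 91.9
```

```bash
python3 - <<'E'
from h import *
a=snap('side','s8.png');t=snap('top','t8.png')
E
```

```text
(no output)
```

View pics/s8.png

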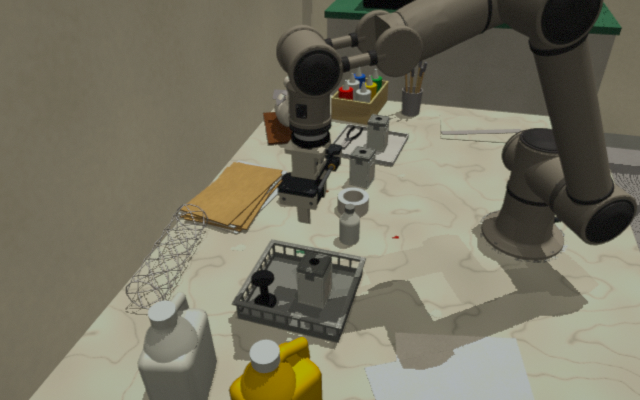

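View pics/t8.png

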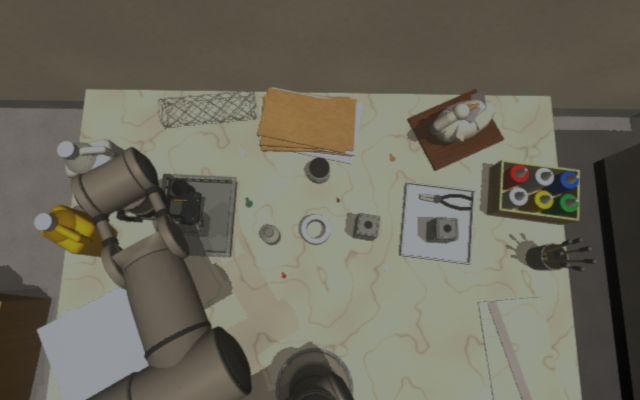

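Both views show every tub upright. In the top view the part-used tub is still at (367,226), the full tub is in the tray at (444,230), and the distractors look unmoved. In the side view the bare-spool tub stands in the crate at (314,280). I'll do a last numeric check, then hand in.

```bash
python3 - <<'E'
from h import *
from plant import close_job
t=capture('top');s=capture('side')
# dark lid dots
for c,n,(u,v),z in[(t,'tray tub',(445,229),114),(t,'part',(368,225),110),(s,'crate tub',(314,261),115)]:
    g=cv2.cvtColor(c['frame'],cv2.COLOR_RGB2GRAY)[v-6:v+7,u-7:u+8].astype(float)
    w=np.clip(np.percentile(g,40)*.75-g,0,None); yy,xx=np.mgrid[v-6:v+7,u-7:u+8]
    p=ray(c,(w*xx).sum()/w.sum(),(w*yy).sum()/w.sum(),z);print(n,p.round(1))
print(get_obs()['dq'].round(3))
print(close_job())
E
```

```text
tray tub [ 474.7 -382.9  114. ]
part [ 481.8 -150.8  110. ]
crate tub [482.  373.1 115. ]
[ 0.     0.001 -0.007  0.     0.002  0.002]
the job is handed in; nothing more can be done
None
```

I lifted and weighed all three tubs, moved the full and bare-spool ones, and handed the job in. I don't know the verdict, because handing in reports none.

| Tub (start position, mm) | Weight felt | Contents | Final lid centre (mm) |
|---|---|---|---|
| (674, -172) | 7.7 N | full reel | in the tray at (475, -383), within 1 mm of the free point I measured |
| (676, 160) | 1.3 N | bare spool | in the crate at (482, 373), within 1 mm of the free point I measured |
| (481, -152) | 4.7 N | part-used reel | set back at (482, -151), about 1 mm from its start |

- **Last checks:** in the final pictures all three tubs stand upright. The tape roll, glue bottle, paint jar, pliers and old spool look unmoved by eye; I did not measure them. The gripper was open, at rest and well clear of everything. The job took about 29 s of the 70 s allowed.
- **Not measured:** I could not read the forces of the tubs on the tray and crate floors after release. I felt both tubs touch down (about +5 N) before opening the fingers.
- **Failures:** no check failed or disagreed.

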